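# Lid on the wide spread pot

### The arm

A 6-joint arm with a two-finger parallel gripper is mounted at the origin on a cart in front of the work surface, level with it; the furniture and walls round the work are solid. World frame = base frame: x ahead of the robot, y to its left, z up, the work surface at z = 0. Lengths are in m, angles in rad, forces in N, time in s.
With the tool pointing down it reaches from about 0.275 to 0.875 m from the base axis. Payload 12.5 kg.
Tool frame: the origin (TCP) lies at the very end of the fingers, on their centre line; the grasp point (between the pads) lies 19 mm behind it; y points along the fingers, x is the direction in which the jaws open and shut, and the axes are right-handed (so a half turn about y gives the same grasp; the last joint's range is limited). The gripper opens to 85 mm and grips with 20 to 120 N. Pads are 22 mm wide; open, the fingers measure 114 mm over their backs; the gripper's body (76 mm by 85 mm) begins 54 mm behind the grasp point. The pads swing forward as they close: fully open they stand 13 mm farther back than shut.
Start: joints at [1.052, 0.351, 1.652, -0, 1.139, -0.085], TCP at [0.231, 0.499, 0.231] pointing down, gripper open.
Joint ranges: [-2.75, 2.75], [-0.79, 2.1], [0.01, 2.65], [-1.57, 4.71], [0.07, 3.14], [-2.87, 2.87]. Speed limits (rad/s): [2.22, 2.22, 2.79, 3.14, 3.14, 3.14].

### API

Orientations are given as a unit quaternion [x, y, z, w].
In Python, from cell import state, read_camera, camera_params, close_job, search_frame, landmark_of gives the robot as it stands. The module is installed in compiled form; this text tells all that it offers.
- The arm moves only by the tool apply_moves, never from a script. Its argument "deltas" is a list of rows, each an object of numbers: "dx", "dy", "dz": the shift along the world's x, y, z in units of 0.5 m (1.0 is 0.5 m); "ax", "ay", "az": the turn, a rotation vector about the world's x, y, z in units of 30 degrees (1.0 is 30 degrees). In form: [{"dx": .., "dy": .., "dz": .., "ax": .., "ay": .., "az": ..}, ...]. A call has 1 to 8 rows; each row shifts and turns the commanded pose from where the row before left it; what a row does not reach is not made up. A row lasts 1/10 s, in which the tool goes at most 50 mm and 8.59 degrees, less where a joint would pass 70% of its speed; a pose out of reach is approached as far as the arm can. A call with a number of a shift or a turn outside -1 to 1 is refused whole. A call with a gripper value outside its range is refused whole. "claw" is the closure, from 0 (fully open) to 1 (shut), set as the call begins (left out, the last holds). The fingers move at their own pace and stop on an object; "squeeze" is the grip in N (left out, the last holds). Time passes only in rows, so rows that do not move let the fingers close. It gives the time, the measured TCP pose, the force and the opening at its end, in the units of the state.
- state(): the state, without advancing time (a new reading comes with each control period).
- read_camera(name): name is "side" or "top"; returns (picture, depth): 384x512x3 uint8, red, green, blue; 384x512 float32, m along the optical axis (not along the pixel's ray), 0 where there is no reading.
- camera_params(name): a dict with "mtx" (3x3 intrinsics, pixels), "dist_coeffs" ([k1, k2, p1, p2, k3] as OpenCV has them; the pictures are not rectified), "T" (4x4, takes a point from camera to world coordinates). Camera axes: x right, y down, z forward; pixel columns grow to the right and rows downward; lengths in m; the calibration is good to about 2 mm. A picture is of the moment at which its call begins. camera_params takes no time and is no camera call.
- close_job(): hands the job in, once; it reports no verdict.
Trained networks look in the newest picture that a camera, given by its name, has taken for a name from the list of things; names that differ only in an ending like _2 or _b are one class to them, and where a whole thing is asked for, a point or a joint stands for the part that bears it (a point fixed in the world has none). Each returns a list of dicts, best first, with "confidence" (0 to 1); they miss things now and then, are a little off and sometimes report something else, mostly with a low value. They report only what shows in the picture. A call takes as long as a camera call.
- search_frame(camera, label): "rect" ([left, top, right, bottom] in pixels, round what is visible of it).
- landmark_of(camera, label): "uv" ([column, row] in pixels: a listed point, or the origin of a listed thing).
The state is a dict: "time": time; "qpos": joint angles; "joint_vel": joint speeds; "joint_torque": joint torques, N m; "tool_pos": TCP position; "orientation": TCP orientation; "contact_force": force on the tool from outside, world axes, zero at the start; "moment": the same for the moment, N m; "gripper_width": opening from 0.0 (shut) to 1.0 (fully open).
Only numpy, scipy, OpenCV 4.12 (cv2) and the standard library are available. Lean on these libraries where they do the work, as an engineer would, in place of code of your own. Each camera call takes 0.05 s, during which the arm holds its last target. There are 200 camera calls.

### The job

Pick up the wooden lid by its knob and put it on the wide stoneware pot, lowering it gently rather than dropping it, so that its plug is in the mouth and the lid sits flat on the rim. Leave it there, and leave both pots standing where they are; the narrow pot stays open.

Things in the scene. Friction and masses are not known exactly. Their poses are not given: they have to be found in the camera images.
- lid: Round turned wooden lid, about 120 g, lying on the table plug down. Origin: centre of the underside of the plug, z axis up through the knob. From the origin up: locating plug 68 mm in diameter (foot chamfered to 62 mm), 0 to 12 mm; disc 106 mm in diameter, 12 to 20 mm; upright round post knob 24 mm in diameter, 20 to 54 mm (top 8 mm tapering to 18 mm). It is the only lid on the table and is round, so its yaw does not matter.
- wide_pot: The wider of two open, empty glazed stoneware pots: round, 96 mm across the rim, 70 mm high, wall 6 mm, mouth 84 mm; loose, about 0.6 kg, standing upright. Origin: centre of its underside, z up; the flat rim is 70 mm above the origin. With the lid seated its disc lies on this rim, the lid's origin then being 58 mm above the pot's origin; the plug has 8 mm of room all round.
- narrow_pot: The narrower pot, same glaze and height: 62 mm across the rim, 70 mm high, wall 5 mm, mouth 52 mm (too small for the lid's plug); loose, about 0.35 kg, standing upright. Origin: centre of its underside, z up. It is to stay open. The two pots and the lid stand about 13 cm apart in one row across the table, in any order.

How it is judged:
On the way:
1. the lid is lifted clear of the table (height (world z) of lid above 0.05 m), for 0.1 s.
At the end, for the whole second after the job is handed in: The lid is released and at rest on the wide pot: knob up, centred within 15 mm, its disc on the rim to within 4 mm and level within 10 degrees (plug in the mouth). Both pots stand upright (within 10 degrees) and within 40 mm of where they stood (horizontal distance between lid and wide_pot below 0.015 m and z of lid in the frame of wide_pot between 0.05 and 0.062 m and angle between each of lid, wide_pot, narrow_pot's own z axis and vertical below 0.175 rad and distance of each of wide_pot, narrow_pot from where it was at the start of the episode below 0.04 m and linear speed of lid below 0.02 m/s); the robot touches nothing.
It fails at once if the lid is dropped or slammed onto the wide pot (faster than 0.6 m/s just above it) (horizontal distance between lid and wide_pot below 0.04 m and z of lid in the frame of wide_pot below 0.175 m and linear speed of lid above 0.6 m/s).
It fails at once if a pot is tipped by more than 25 degrees (angle between any of wide_pot, narrow_pot's own z axis and vertical above 0.44 rad).
It also fails if it takes over 42 s, if anything falls off the work surface, if the arm or the gripper's body presses on something with over 40 N, if the wrist force passes 120 N, or if a joint passes its speed limit or range.

## Working session

There is one attempt and no reset: what is moved stays moved. The work goes in short steps, Python scripts to look and compute and a tool call to move; the robot and the scene stay as the last step left them, time stands still between calls to the robot, and variables do not carry over. Pictures are saved under pics/ and viewed, about 8 in all and at most 12, crops included, and the job is handed in when it is done.

Besides the shell and the picture viewer there is one more tool, called after "Request:" as a command line: name --argument value ..., lists and objects as JSON in quotes. apply_moves: Moves the arm, as the interface text tells. Its arguments: {"type":"object","properties":{"deltas":{"type":"array","items":{"type":"object","properties":{"dx":{"type":"number"},"dy":{"type":"number"},"dz":{"type":"number"},"ax":{"type":"number"},"ay":{"type":"number"},"az":{"type":"number"}}}},"claw":{"type":"number"},"squeeze":{"type":"number"}},"required":["deltas"]}

```bash
mkdir -p pics; cat > h.py <<'E'
import numpy as np, cv2
from cell import *
def world(cam,u,v,d):
    p=camera_params(cam); K=np.array(p["mtx"]);D=np.array(p["dist_coeffs"]);T=np.array(p["T"])
    xy=cv2.undistortPoints(np.array([[[u,v]]],float),K,D)[0,0]
    return (T@np.array([xy[0]*d,xy[1]*d,d,1]))[:3]
def cloud(cam,depth):
    p=camera_params(cam); K=np.array(p["mtx"]);D=np.array(p["dist_coeffs"]);T=np.array(p["T"])
    h,w=depth.shape; vv,uu=np.mgrid[:h,:w]
    xy=cv2.undistortPoints(np.stack([uu,vv],-1).reshape(-1,1,2).astype(float),K,D)[:,0]
    d=depth.reshape(-1,1); P=np.hstack([xy*d,d])@T[:3,:3].T+T[:3,3]
    P[d[:,0]<=0]=np.nan
    return P.reshape(h,w,3)
E
python3 - <<'E'
from h import *
ims=[]
for c in ["side","top"]:
    im,d=read_camera(c); ims.append(im); np.save(c+"_d.npy",d); np.save(c+"_i.npy",im)
    print(c,np.round(camera_params(c)["T"],3).tolist())
    for l in ["lid","wide_pot","narrow_pot"]:
        print(l,[(np.round(r["rect"]).tolist(),round(r["confidence"],2)) for r in search_frame(c,l)],[(np.round(r["uv"],1).tolist(),round(r["confidence"],2)) for r in landmark_of(c,l)])
    cv2.imwrite(f"pics/{c}0.png",im[...,::-1])
s=state();print(s)
E
```

```text
side [[0.961, -0.097, 0.26, 0.401], [-0.277, -0.346, 0.896, -0.605], [0.003, -0.933, -0.359, 0.346], [0.0, 0.0, 0.0, 1.0]]
lid [([199.0, 169.0, 234.0, 199.0], 0.81)] [([225.7, 193.2], 0.7), ([250.2, 220.5], 0.58)]
wide_pot [([222.0, 176.0, 276.0, 229.0], 0.86)] [([248.7, 219.1], 0.6)]
narrow_pot [([246.0, 203.0, 290.0, 258.0], 0.66)] [([267.3, 250.8], 0.63)]
top [[0.018, -0.981, 0.191, 0.439], [-0.999, -0.011, 0.036, 0.13], [-0.033, -0.191, -0.981, 0.884], [0.0, 0.0, 0.0, 1.0]]
lid [([171.0, 167.0, 226.0, 221.0], 0.58)] [([200.0, 195.2], 0.56)]
wide_pot [([244.0, 161.0, 294.0, 216.0], 0.77), ([171.0, 166.0, 223.0, 223.0], 0.31)] [([271.5, 194.2], 0.88)]
narrow_pot [([317.0, 171.0, 352.0, 207.0], 0.64)] [([327.4, 192.6], 0.9)]
{'time': 0.7, 'qpos': array([ 1.05240577e+00,  3.50703149e-01,  1.65179936e+00, -4.17372481e-07,
        1.13910430e+00, -8.45780318e-02]), 'joint_vel': array([ 0.00074339, -0.00055009, -0.00154776,  0.00029814,  0.00148078,
        0.0002146 ]), 'joint_torque': array([-1.20105524e-04, -5.05927062e+01, -2.91626501e+01, -3.65115307e-05,
        4.01483640e-04, -4.37395715e-05]), 'tool_pos': array([0.2311417 , 0.49905605, 0.23128808]), 'orientation': array([ 0.59589108,  0.38067494, -0.38068367, -0.59588619]), 'contact_force': array([ 0.14271878, -0.10392934, -0.11396867]), 'moment': array([-0.00622287,  0.02356935, -0.05644626]), 'gripper_width': 1.0030610219352398}
```

View pics/top0.png

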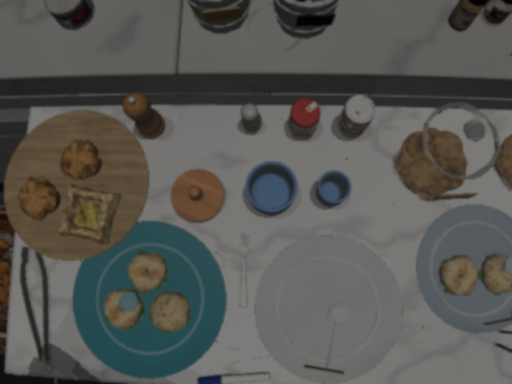

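View pics/side0.png

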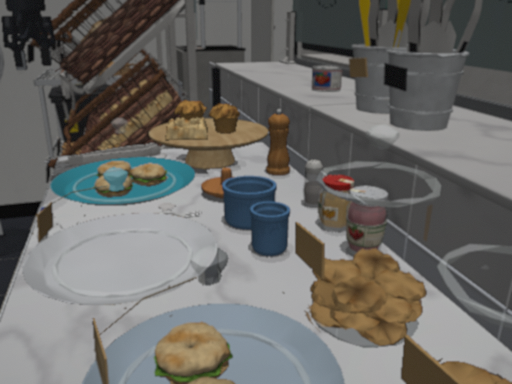

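```bash
python3 - <<'E'
from h import *
from scipy.spatial.transform import Rotation as R
print(R.from_quat(state()["orientation"]).as_matrix().round(3).tolist())
boxes={"top":{"lid":[165,160,232,227],"wide":[238,155,300,222],"narrow":[310,165,358,214]},"side":{"lid":[195,165,238,203],"wide":[220,172,280,232],"narrow":[242,200,294,262]}}
for c in boxes:
    P=cloud(c,np.load(c+"_d.npy"))
    for n,(l,t,r,b) in boxes[c].items():
        q=P[t:b,l:r].reshape(-1,3); q=q[np.isfinite(q).all(1)]
        print(c,n,"z hist",np.histogram(q[:,2],bins=np.arange(-.01,.09,.005))[0].tolist())
        for lo,hi in ([(.062,.08)] if n!="lid" else [(.014,.028),(.045,.062)]):
            s=q[(q[:,2]>lo)&(q[:,2]<hi)]
            if len(s)<5: continue
            (cx,cy),rad=cv2.minEnclosingCircle(s[:,:2].astype(np.float32)); print("  ",lo,len(s),"circ",round(cx,4),round(cy,4),round(rad,4),"mid",((s.min(0)+s.max(0))/2).round(4),"med z",np.median(s[:,2]).round(4))
E
```

```text
[[0.42, -0.0, -0.907], [0.907, -0.0, 0.42], [-0.0, -1.0, 0.0]]
top lid z hist [1, 969, 1264, 2, 2, 763, 1298, 33, 7, 5, 6, 21, 70, 24, 0, 0, 0, 0, 0]
   0.014 2090 circ 0.5838 0.2921 0.069 mid [0.5903 0.2831 0.021 ] med z 0.0205
   0.045 115 circ 0.596 0.2789 0.012 mid [0.5962 0.2791 0.0514] med z 0.0535
top wide z hist [2, 884, 1209, 964, 58, 36, 51, 41, 44, 41, 37, 38, 30, 77, 99, 254, 275, 0, 0]
   0.062 574 circ 0.6048 0.1355 0.0484 mid [0.6046 0.1355 0.0683] med z 0.0699
top narrow z hist [0, 622, 766, 278, 36, 25, 37, 29, 33, 28, 34, 31, 25, 42, 71, 145, 142, 0, 0]
   0.062 324 circ 0.6061 0.0188 0.0314 mid [0.6056 0.0188 0.0681] med z 0.0697
side lid z hist [0, 67, 633, 65, 54, 53, 264, 3, 10, 21, 31, 51, 88, 68, 70, 83, 67, 0, 0]
   0.014 331 circ 0.5895 0.2788 0.0515 mid [0.581  0.2795 0.0206] med z 0.021
   0.045 236 circ 0.5855 0.192 0.0942 mid [0.5826 0.192  0.0535] med z 0.054
side wide z hist [0, 51, 564, 73, 80, 78, 102, 72, 81, 100, 176, 282, 358, 388, 413, 469, 300, 0, 0]
   0.062 1014 circ 0.5998 0.0827 0.0974 mid [0.6047 0.0827 0.0672] med z 0.0678
side narrow z hist [0, 116, 895, 92, 134, 127, 131, 133, 127, 133, 134, 157, 215, 227, 199, 231, 160, 0, 0]
   0.062 508 circ 0.606 0.0167 0.0319 mid [0.6055 0.0166 0.0671] med z 0.068
```

The top view shows the lid at about (198,195), knob at (196,192). The wide pot is at (271,188) and the narrow one at (333,189). The side view agrees on the order. I'll refine with the side view and check for tall obstacles.

```bash
python3 - <<'E'
from h import *
Q={c:cloud(c,np.load(c+"_d.npy")).reshape(-1,3) for c in("top","side")}
Q={c:q[np.isfinite(q).all(1)] for c,q in Q.items()}
from scipy.optimize import least_squares
def fit(s,r):
    f=lambda p:np.hypot(*(s[:,:2]-p).T)-r
    return least_squares(f,s[:,:2].mean(0),loss="soft_l1",f_scale=.002).x.round(4)
for c,q in Q.items():
    d=np.hypot(q[:,0]-.596,q[:,1]-.279)
    s=q[(d<.03)&(q[:,2]>.03)]; k=s[s[:,2]<.044]
    print(c,"knob n",len(s),"mean",s.mean(0).round(4),"ztop",np.percentile(s[:,2],95).round(4),"fit",fit(k,.012) if len(k)>4 else None)
    s=q[(d<.07)&(q[:,2]>.016)&(q[:,2]<.025)]; (x,y),r=cv2.minEnclosingCircle(s[:,:2].astype(np.float32));print(" disc",x,y,r)
    w=q[(np.hypot(q[:,0]-.605,q[:,1]-.1355)<.06)]
    o=w[(w[:,2]>.02)&(w[:,2]<.06)&(np.hypot(w[:,0]-.605,w[:,1]-.1355)>.045)]
    if len(o)>4: print(" wide outer wall fit",len(o),fit(o,.048))
    a=w[w[:,2]>.064];(x,y),r=cv2.minEnclosingCircle(a[:,:2].astype(np.float32));print(" wide rim",x,y,r,np.percentile(a[:,2],90))
    # obstacles
    t=q[(q[:,2]>.075)&(q[:,0]<.8)&(q[:,0]>.1)&(q[:,1]>0)&(q[:,1]<.6)]
    g=np.round(t[:,:2]/.05).astype(int)
    for cell in np.unique(g,axis=0):
        m=(g==cell).all(1)
        if m.sum()>8: print("  ob",cell*.05,t[m,2].max().round(3),m.sum())
E
```

```text
top knob n 132 mean [0.5941 0.2775 0.0507] ztop 0.0561 fit [0.5962 0.2801]
 disc 0.595941960811615 0.2797422409057617 0.053022611886262894
 wide outer wall fit 77 [0.6074 0.1353]
 wide rim 0.6047748327255249 0.13551391661167145 0.048373349010944366 0.07194614648919695
  ob [0.3 0. ] 0.103 29
  ob [0.3  0.05] 0.12 84
  ob [0.35 0.  ] 0.148 16
  ob [0.35 0.05] 0.149 40
  ob [0.4 0. ] 0.153 118
  ob [0.4  0.05] 0.155 162
  ob [0.4  0.35] 0.156 286
  ob [0.4 0.4] 0.151 34
  ob [0.45 0.45] 0.086 77
  ob [0.45 0.5 ] 0.09 209
  ob [0.45 0.55] 0.087 107
  ob [0.5 0.4] 0.099 320
  ob [0.5  0.45] 0.12 766
  ob [0.5 0.5] 0.12 662
  ob [0.5  0.55] 0.09 653
  ob [0.5 0.6] 0.088 255
  ob [0.55 0.35] 0.086 79
  ob [0.55 0.4 ] 0.115 853
  ob [0.55 0.45] 0.12 663
  ob [0.55 0.5 ] 0.146 807
  ob [0.55 0.55] 0.151 964
  ob [0.55 0.6 ] 0.146 121
  ob [0.6  0.35] 0.088 211
  ob [0.6 0.4] 0.113 697
  ob [0.6  0.45] 0.149 874
  ob [0.6 0.5] 0.15 683
  ob [0.6  0.55] 0.152 663
  ob [0.6 0.6] 0.143 77
  ob [0.65 0.35] 0.088 98
  ob [0.65 0.4 ] 0.089 665
  ob [0.65 0.45] 0.152 951
  ob [0.65 0.5 ] 0.152 320
 
[... 2058 characters left out ...]
0.133 40
  ob [0.7 0.4] 0.132 162
  ob [0.7  0.45] 0.086 97
  ob [0.7 0.5] 0.086 89
  ob [0.7  0.55] 0.086 60
  ob [0.7 0.6] 0.086 15
  ob [0.75 0.05] 0.089 269
  ob [0.75 0.1 ] 0.089 99
  ob [0.75 0.15] 0.091 135
  ob [0.75 0.2 ] 0.091 28
  ob [0.75 0.35] 0.139 432
  ob [0.75 0.4 ] 0.151 59
  ob [0.75 0.45] 0.086 29
  ob [0.75 0.5 ] 0.086 41
  ob [0.75 0.55] 0.086 16
  ob [0.8 0. ] 0.149 10
  ob [0.8  0.05] 0.172 96
  ob [0.8 0.1] 0.172 235
  ob [0.8  0.15] 0.172 192
  ob [0.8 0.2] 0.172 190
  ob [0.8  0.25] 0.172 161
  ob [0.8 0.3] 0.172 158
  ob [0.8  0.35] 0.172 113
  ob [0.8 0.4] 0.172 97
  ob [0.8  0.45] 0.172 86
  ob [0.8 0.5] 0.172 60
  ob [0.8  0.55] 0.172 66
  ob [0.8 0.6] 0.172 33
```

Both views give the knob at (0.596, 0.280) and the wide pot at about (0.606, 0.136). The cake stand's edge is at y≈0.34, so I'll turn the jaws to open along x.

Request:
apply_moves --deltas '[{"dx": 0.07, "dy": -0.04, "az": -0.27}, {"dx": 0.07, "dy": -0.04, "az": -0.27}, {"dx": 0.07, "dy": -0.04, "az": -0.27}, {"dx": 0.07, "dy": -0.04, "az": -0.27}, {"dx": 0.07, "dy": -0.04, "az": -0.27}, {"dx": 0.07, "dy": -0.04, "az": -0.27}, {"dx": 0.07, "dy": -0.04, "az": -0.27}, {"dx": 0.07, "dy": -0.04, "az": -0.27}]' --claw 0 --squeeze 40

```text
invalid input
```

Request:
apply_moves --deltas '[{"dx": 0.07, "dy": -0.04, "dz": 0, "ax": 0, "ay": 0, "az": -0.27}, {"dx": 0.07, "dy": -0.04, "dz": 0, "ax": 0, "ay": 0, "az": -0.27}, {"dx": 0.07, "dy": -0.04, "dz": 0, "ax": 0, "ay": 0, "az": -0.27}, {"dx": 0.07, "dy": -0.04, "dz": 0, "ax": 0, "ay": 0, "az": -0.27}, {"dx": 0.07, "dy": -0.04, "dz": 0, "ax": 0, "ay": 0, "az": -0.27}, {"dx": 0.07, "dy": -0.04, "dz": 0, "ax": 0, "ay": 0, "az": -0.27}, {"dx": 0.07, "dy": -0.04, "dz": 0, "ax": 0, "ay": 0, "az": -0.27}, {"dx": 0.07, "dy": -0.04, "dz": 0, "ax": 0, "ay": 0, "az": -0.27}]' --claw 0 --squeeze 40

```text
time: 1.5
tool_pos: [0.5125, 0.338, 0.2313]
orientation: [-0.707, -0.0, 0.0, 0.707]
contact_force: [-0.1, -0.2, -0.3]
gripper_width: 1.001
```

Request:
apply_moves --deltas '[{"dx": 0.056, "dy": -0.039, "dz": 0, "ax": 0, "ay": 0, "az": 0}, {"dx": 0.056, "dy": -0.039, "dz": 0, "ax": 0, "ay": 0, "az": 0}, {"dx": 0.056, "dy": -0.039, "dz": 0, "ax": 0, "ay": 0, "az": 0}, {"dx": 0, "dy": 0, "dz": -0.08, "ax": 0, "ay": 0, "az": 0}, {"dx": 0, "dy": 0, "dz": -0.08, "ax": 0, "ay": 0, "az": 0}, {"dx": 0, "dy": 0, "dz": -0.08, "ax": 0, "ay": 0, "az": 0}, {"dx": 0, "dy": 0, "dz": -0.08, "ax": 0, "ay": 0, "az": 0}, {"dx": 0, "dy": 0, "dz": 0, "ax": 0, "ay": 0, "az": 0}]'

```text
time: 2.3
tool_pos: [0.5922, 0.2793, 0.066]
orientation: [0.708, -0.001, -0.005, -0.706]
contact_force: [-0.1, -0.3, 0.4]
gripper_width: 0.999
```

```bash
python3 - <<'E'
from h import *
a=[]
for c,(l,t,r,b) in {"side":(140,90,320,270),"top":(130,100,310,280)}.items():
    im,d=read_camera(c); a.append(cv2.resize(im[t:b,l:r,::-1],(400,400),interpolation=cv2.INTER_CUBIC))
cv2.imwrite("pics/pre.png",np.hstack(a)); print(state()["tool_pos"])
E
```

```text
[0.59546558 0.28067928 0.07208239]
```

View pics/pre.png

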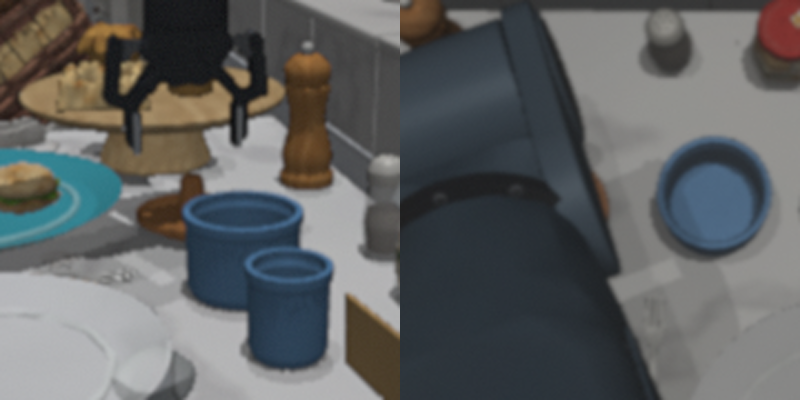

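Left half of the picture: the open fingertips at (135,150) and (240,140) straddle the knob at (190,185). Right half: the arm hides the lid from above. Going down slowly now.

Request:
apply_moves --deltas '[{"dx": 0, "dy": 0, "dz": -0.03, "ax": 0, "ay": 0, "az": 0}, {"dx": 0, "dy": 0, "dz": -0.03, "ax": 0, "ay": 0, "az": 0}, {"dx": 0, "dy": 0, "dz": -0.02, "ax": 0, "ay": 0, "az": 0}, {"dx": 0, "dy": 0, "dz": -0.01, "ax": 0, "ay": 0, "az": 0}, {"dx": 0, "dy": 0, "dz": -0.004, "ax": 0, "ay": 0, "az": 0}, {"dx": 0, "dy": 0, "dz": 0, "ax": 0, "ay": 0, "az": 0}]'

```text
time: 3.0
tool_pos: [0.5952, 0.2806, 0.0242]
orientation: [0.707, 0.002, -0.002, -0.707]
contact_force: [-0.4, 0.1, 0.1]
gripper_width: 1.0
```

Request:
apply_moves --deltas '[{"dx": 0, "dy": 0, "dz": 0, "ax": 0, "ay": 0, "az": 0}, {"dx": 0, "dy": 0, "dz": 0, "ax": 0, "ay": 0, "az": 0}, {"dx": 0, "dy": 0, "dz": 0, "ax": 0, "ay": 0, "az": 0}, {"dx": 0, "dy": 0, "dz": 0, "ax": 0, "ay": 0, "az": 0}, {"dx": 0, "dy": 0, "dz": 0, "ax": 0, "ay": 0, "az": 0}, {"dx": 0, "dy": 0, "dz": 0, "ax": 0, "ay": 0, "az": 0}, {"dx": 0, "dy": 0, "dz": 0, "ax": 0, "ay": 0, "az": 0}, {"dx": 0, "dy": 0, "dz": 0, "ax": 0, "ay": 0, "az": 0}]' --claw 1 --squeeze 40

```text
time: 3.8
tool_pos: [0.5953, 0.2806, 0.0247]
orientation: [-0.707, -0.002, 0.002, 0.707]
contact_force: [-1.6, -0.4, 5.3]
gripper_width: 0.267
```

Request:
apply_moves --deltas '[{"dx": 0, "dy": 0, "dz": 0.01, "ax": 0, "ay": 0, "az": 0}, {"dx": 0, "dy": 0, "dz": 0.03, "ax": 0, "ay": 0, "az": 0}, {"dx": 0, "dy": 0, "dz": 0.05, "ax": 0, "ay": 0, "az": 0}, {"dx": 0, "dy": 0, "dz": 0.05, "ax": 0, "ay": 0, "az": 0}, {"dx": 0, "dy": 0, "dz": 0.05, "ax": 0, "ay": 0, "az": 0}, {"dx": 0, "dy": 0, "dz": 0.03, "ax": 0, "ay": 0, "az": 0}, {"dx": 0, "dy": 0, "dz": 0.01, "ax": 0, "ay": 0, "az": 0}, {"dx": 0, "dy": 0, "dz": 0, "ax": 0, "ay": 0, "az": 0}]'

```text
time: 4.6
tool_pos: [0.5952, 0.2806, 0.1396]
orientation: [-0.707, -0.002, 0.002, 0.707]
contact_force: [0.1, -0.0, -1.8]
gripper_width: 0.261
```

```bash
python3 - <<'E'
from h import *
a=[]
for c,(l,t,r,b) in {"side":(140,90,320,270),"top":(130,100,310,280)}.items():
    im,d=read_camera(c); np.save(c+"_d2.npy",d);a.append(cv2.resize(im[t:b,l:r,::-1],(400,400),interpolation=cv2.INTER_CUBIC))
cv2.imwrite("pics/lift.png",np.hstack(a)); s=state();print(s["tool_pos"],s["gripper_width"],s["contact_force"],s["moment"])
# lid disc: points in side view near expected height
for c in("side","top"):
    q=cloud(c,np.load(c+"_d2.npy")).reshape(-1,3); q=q[np.isfinite(q).all(1)]
    z=s["tool_pos"][2]-.0247
    m=(np.hypot(q[:,0]-.596,q[:,1]-.28)<.062)&(q[:,2]>z-.004)&(q[:,2]<z+.028)
    p=q[m]; print(c,len(p),"z0 exp",z.round(4)); 
    if len(p)>20:
        print(np.histogram(p[:,2],bins=z+np.arange(-.004,.03,.002))[0], p.min(0).round(4),p.max(0).round(4))
        t=p[(p[:,2]>z+.017)&(p[:,2]<z+.024)]
        if len(t)>20:
            A=np.c_[t[:,:2]-[.596,.28],np.ones(len(t))]; print("plane slope",np.linalg.lstsq(A,t[:,2],rcond=None)[0].round(4))
            (x,y),r=cv2.minEnclosingCircle(t[:,:2].astype(np.float32));print(x,y,r)
E
```

```text
[0.5946061  0.28033061 0.13814086] 0.26161853847257 [-0.20289294  1.30873998 -1.88317962] [ 0.04867358 -0.01513815 -0.01565574]
side 723 z0 exp 0.1134
[  0   0   0  18  23  28  26   2   0  20  51  55  79 394  10  17] [0.5418 0.2241 0.1158] [0.6463 0.3256 0.1414]
plane slope [0.005  0.0287 0.1359]
0.5945219993591309 0.2761707007884979 0.0530342161655426
top 53 z0 exp 0.1134
[ 0  0  0  0  0  0  0  0  0  0  2 18 24  9  0  0] [0.5894 0.2278 0.1306] [0.6288 0.241  0.137 ]
plane slope [0.0089 0.095  0.1382]
0.6090949177742004 0.23443520069122314 0.020812219008803368
```

View pics/lift.png

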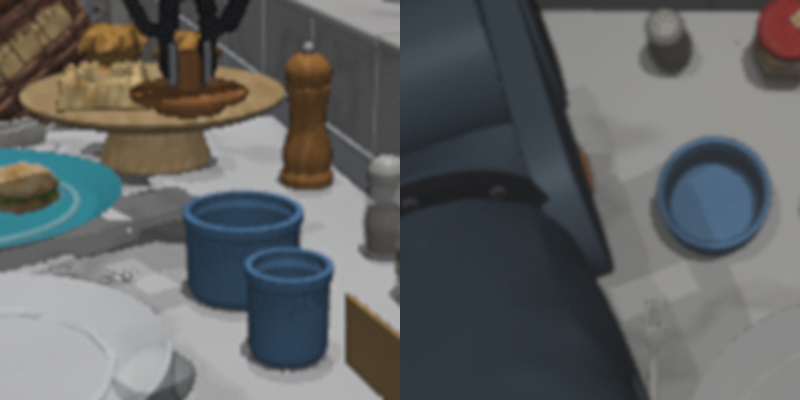

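The lid is held level (slope about 0.03), with its underside at about z=0.115. The right half shows the wide pot unmoved. Now moving it over the pot.

Request:
apply_moves --deltas '[{"dx": 0.003, "dy": -0.03, "dz": 0, "ax": 0, "ay": 0, "az": 0}, {"dx": 0.003, "dy": -0.06, "dz": 0, "ax": 0, "ay": 0, "az": 0}, {"dx": 0.003, "dy": -0.06, "dz": 0, "ax": 0, "ay": 0, "az": 0}, {"dx": 0.003, "dy": -0.06, "dz": 0, "ax": 0, "ay": 0, "az": 0}, {"dx": 0.003, "dy": -0.05, "dz": 0, "ax": 0, "ay": 0, "az": 0}, {"dx": 0.003, "dy": -0.028, "dz": 0, "ax": 0, "ay": 0, "az": 0}, {"dx": 0.001, "dy": 0, "dz": 0, "ax": 0, "ay": 0, "az": 0}, {"dx": 0, "dy": 0, "dz": 0, "ax": 0, "ay": 0, "az": 0}]'

```text
time: 5.5
tool_pos: [0.6046, 0.1367, 0.139]
orientation: [-0.707, -0.002, 0.002, 0.707]
contact_force: [-0.7, 0.4, -1.2]
gripper_width: 0.262
```

```bash
python3 - <<'E'
from h import *
im,d=read_camera("side"); s=state();print(s["tool_pos"],s["gripper_width"],s["contact_force"])
cv2.imwrite("pics/over.png",cv2.resize(im[80:260,160:340,::-1],(500,500),interpolation=cv2.INTER_CUBIC))
q=cloud("side",d).reshape(-1,3); q=q[np.isfinite(q).all(1)]
e=np.hypot(q[:,0]-.605,q[:,1]-.136)
from scipy.optimize import least_squares
fit=lambda p,r:least_squares(lambda c:np.hypot(*(p[:,:2]-c).T)-r,[.605,.136],loss="soft_l1",f_scale=.002).x.round(4)
p=q[(e<.07)&(q[:,2]>.02)&(q[:,2]<.06)];p=p[p[:,1]<.125];print("pot",len(p),fit(p,.048))
p=q[(e<.065)&(q[:,2]>.125)&(q[:,2]<.14)];print("lid",len(p)); 
t=p[np.abs(p[:,2]-.135)<.004]; (x,y),r=cv2.minEnclosingCircle(t[:,:2].astype(np.float32));print("disc",x,y,r,np.median(t[:,2]))
f=p[(p[:,2]<.133)&(np.hypot(p[:,0]-.605,p[:,1]-.136)>.045)]; print("edge fit",len(f),fit(f,.053), "minz",p[:,2].min())
A=np.c_[t[:,:2]-[.605,.136],np.ones(len(t))]; print("slope",np.linalg.lstsq(A,t[:,2],rcond=None)[0].round(4))
E
```

```text
[0.60455401 0.13714271 0.13906681] 0.2697291586824436 [ 0.91382472 -0.094108   -1.65800031]
pot 648 [0.6061 0.1364]
lid 902
disc 0.6038750410079956 0.13275274634361267 0.05347151681780815 0.13537997072377486
edge fit 177 [0.6046 0.1358] minz 0.1275639254985415
slope [0.0036 0.0205 0.1354]
```

View pics/over.png

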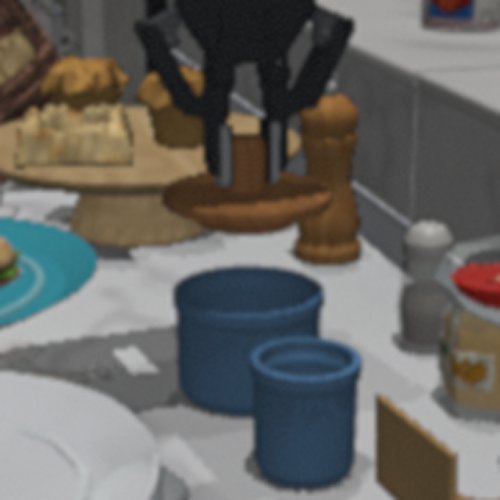

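In the side view the lid at (247,200) is above the wide pot's mouth at (248,295), offset by about 1.5 mm by measurement. Lowering, slowing near the rim.

Request:
apply_moves --deltas '[{"dx": 0.002, "dy": 0, "dz": -0.016, "ax": 0, "ay": 0, "az": 0}, {"dx": 0, "dy": 0, "dz": -0.024, "ax": 0, "ay": 0, "az": 0}, {"dx": 0, "dy": 0, "dz": -0.024, "ax": 0, "ay": 0, "az": 0}, {"dx": 0, "dy": 0, "dz": -0.02, "ax": 0, "ay": 0, "az": 0}, {"dx": 0, "dy": 0, "dz": -0.012, "ax": 0, "ay": 0, "az": 0}, {"dx": 0, "dy": 0, "dz": -0.006, "ax": 0, "ay": 0, "az": 0}, {"dx": 0, "dy": 0, "dz": -0.004, "ax": 0, "ay": 0, "az": 0}, {"dx": 0, "dy": 0, "dz": 0, "ax": 0, "ay": 0, "az": 0}]'

```text
time: 6.35
tool_pos: [0.6057, 0.1366, 0.0863]
orientation: [-0.707, -0.002, 0.002, 0.707]
contact_force: [0.7, 0.2, -1.0]
gripper_width: 0.261
```

Request:
apply_moves --deltas '[{"dx": 0, "dy": 0, "dz": -0.003, "ax": 0, "ay": 0, "az": 0}, {"dx": 0, "dy": 0, "dz": -0.002, "ax": 0, "ay": 0, "az": 0}, {"dx": 0, "dy": 0, "dz": -0.002, "ax": 0, "ay": 0, "az": 0}, {"dx": 0, "dy": 0, "dz": 0, "ax": 0, "ay": 0, "az": 0}]'

```text
time: 6.75
tool_pos: [0.6058, 0.1366, 0.083]
orientation: [-0.707, -0.002, 0.002, 0.707]
contact_force: [0.2, 1.0, -0.6]
gripper_width: 0.271
```

Request:
apply_moves --deltas '[{"dx": 0, "dy": 0, "dz": -0.001, "ax": 0, "ay": 0, "az": 0}, {"dx": 0, "dy": 0, "dz": -0.001, "ax": 0, "ay": 0, "az": 0}, {"dx": 0, "dy": 0, "dz": 0, "ax": 0, "ay": 0, "az": 0}]'

```text
time: 7.05
tool_pos: [0.6058, 0.1366, 0.0829]
orientation: [-0.707, -0.002, 0.002, 0.707]
contact_force: [-4.0, -0.2, 10.7]
gripper_width: 0.263
```

The upward force has jumped to 10.7 N, so the lid is on the rim. Releasing, then straight up.

Request:
apply_moves --deltas '[{"dx": 0, "dy": 0, "dz": 0.001, "ax": 0, "ay": 0, "az": 0}, {"dx": 0, "dy": 0, "dz": 0, "ax": 0, "ay": 0, "az": 0}, {"dx": 0, "dy": 0, "dz": 0, "ax": 0, "ay": 0, "az": 0}, {"dx": 0, "dy": 0, "dz": 0, "ax": 0, "ay": 0, "az": 0}, {"dx": 0, "dy": 0, "dz": 0, "ax": 0, "ay": 0, "az": 0}, {"dx": 0, "dy": 0, "dz": 0, "ax": 0, "ay": 0, "az": 0}, {"dx": 0, "dy": 0, "dz": 0, "ax": 0, "ay": 0, "az": 0}, {"dx": 0, "dy": 0, "dz": 0, "ax": 0, "ay": 0, "az": 0}]' --claw 0

```text
time: 7.85
tool_pos: [0.6056, 0.1366, 0.0823]
orientation: [0.707, 0.002, -0.002, -0.707]
contact_force: [-0.3, 0.3, -1.3]
gripper_width: 1.001
```

Request:
apply_moves --deltas '[{"dx": 0, "dy": 0, "dz": 0.02, "ax": 0, "ay": 0, "az": 0}, {"dx": 0, "dy": 0, "dz": 0.04, "ax": 0, "ay": 0, "az": 0}, {"dx": 0, "dy": 0, "dz": 0.06, "ax": 0, "ay": 0, "az": 0}, {"dx": 0, "dy": 0, "dz": 0.06, "ax": 0, "ay": 0, "az": 0}, {"dx": 0, "dy": 0, "dz": 0.06, "ax": 0, "ay": 0, "az": 0}, {"dx": 0, "dy": 0, "dz": 0.04, "ax": 0, "ay": 0, "az": 0}, {"dx": 0, "dy": 0, "dz": 0.02, "ax": 0, "ay": 0, "az": 0}, {"dx": 0, "dy": 0, "dz": 0, "ax": 0, "ay": 0, "az": 0}]'

```text
time: 8.65
tool_pos: [0.6061, 0.1366, 0.2337]
orientation: [-0.707, -0.003, 0.001, 0.707]
contact_force: [0.3, -0.2, 0.2]
gripper_width: 0.996
```

Request:
apply_moves --deltas '[{"dx": 0, "dy": 0.06, "dz": 0, "ax": 0, "ay": 0, "az": 0}, {"dx": -0.06, "dy": 0.06, "dz": 0, "ax": 0, "ay": 0, "az": 0}, {"dx": -0.06, "dy": 0.06, "dz": 0, "ax": 0, "ay": 0, "az": 0}, {"dx": -0.06, "dy": 0.06, "dz": 0, "ax": 0, "ay": 0, "az": 0}, {"dx": -0.06, "dy": 0.06, "dz": 0, "ax": 0, "ay": 0, "az": 0}, {"dx": -0.03, "dy": 0.03, "dz": 0, "ax": 0, "ay": 0, "az": 0}, {"dx": 0, "dy": 0, "dz": 0, "ax": 0, "ay": 0, "az": 0}]'

```text
time: 9.35
tool_pos: [0.4685, 0.3029, 0.2312]
orientation: [0.707, 0.002, -0.004, -0.707]
contact_force: [1.5, -0.5, -0.4]
gripper_width: 1.0
```

```bash
python3 - <<'E'
from h import *
from scipy.optimize import least_squares
fit=lambda p,r:least_squares(lambda c:np.hypot(*(p[:,:2]-c).T)-r,[.605,.136],loss="soft_l1",f_scale=.002).x.round(4)
a=[]
for c,(l,t,r,b) in {"side":(160,80,340,260),"top":(190,100,370,280)}.items():
    im,d=read_camera(c); a.append(cv2.resize(im[t:b,l:r,::-1],(400,400),interpolation=cv2.INTER_CUBIC))
    q=cloud(c,d).reshape(-1,3); q=q[np.isfinite(q).all(1)]; e=np.hypot(q[:,0]-.605,q[:,1]-.136)
    p=q[(e<.07)&(q[:,2]>.02)&(q[:,2]<.06)&(q[:,1]<.125)]
    if len(p)>50: print(c,"pot",len(p),fit(p,.048))
    t=q[(e<.065)&(abs(q[:,2]-.078)<.004)&(np.hypot(q[:,0]-.605,q[:,1]-.136)>.014)]
    (x,y),r=cv2.minEnclosingCircle(t[:,:2].astype(np.float32)); A=np.c_[t[:,:2]-[.605,.136],np.ones(len(t))]
    print(c,"disc",len(t),x,y,r,np.median(t[:,2]),"slope",np.linalg.lstsq(A,t[:,2],rcond=None)[0].round(4))
    n=q[(np.hypot(q[:,0]-.606,q[:,1]-.019)<.04)&(q[:,2]>.062)]; print(c,"narrow",cv2.minEnclosingCircle(n[:,:2].astype(np.float32)))
cv2.imwrite("pics/end.png",np.hstack(a)); s=state();print(s["time"],s["tool_pos"],s["contact_force"])
E
```

```text
side pot 645 [0.606  0.1365]
side disc 950 0.6060594916343689 0.13309051096439362 0.05393816530704498 0.07928109739589806 slope [0.0053 0.0199 0.0792]
side narrow ((0.604907751083374, 0.01758980192244053), 0.03235793486237526)
top disc 2342 0.6053420305252075 0.13646996021270752 0.05305490642786026 0.07873504242444734 slope [-0.0005 -0.0008  0.0787]
top narrow ((0.6059223413467407, 0.018862459808588028), 0.03133483603596687)
9.45 [0.47053996 0.3013403  0.23148643] [0.49535641 0.35023944 0.78067119]
```

View pics/end.png

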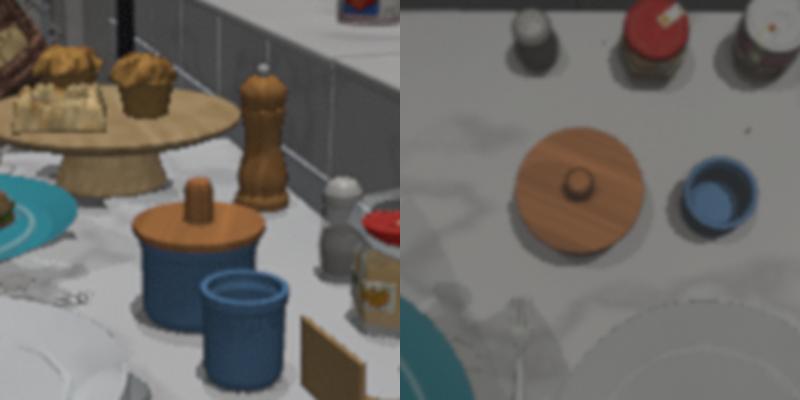

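The lid sits flat on the wide pot, centred at (580,190) in the right half. Both pots stand where they did, and the narrow one is open.

```bash
python3 -c "
from cell import *
print(close_job())"
```

```text
the job is handed in; nothing more can be done
None
```

The lid is on the wide pot with its plug in the mouth, and the job is handed in; it gave no verdict. I gripped the knob at 40 N with the jaws opening along x, carried the lid over and lowered it in steps. I released it when the upward force rose to about 11 N, then moved the arm away, at about 9.5 s on the clock.

Last checks, from both cameras:
- **Lid height and level:** the disc top is at z ≈ 0.079 m against 0.078 m when seated. The top view shows it level; the side view gives a slope of about 1°.
- **Lid centring:** it is about 1 mm from the wide pot's centre. The side view's enclosing-circle centre disagreed by about 3 mm in y, as it had in earlier pictures.
- **Pots:** the wide pot's side-view position is within 1 mm of its start. The narrow pot is within 1–2 mm of its start and still open.
- **Robot:** the gripper is open and well clear of everything.

No check failed. The first move call was refused as "invalid input" until every row listed all six numbers.

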